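Open the child-safe stain-remover bottle in the guest laundry

ROBOT

A 6-joint arm with a two-finger parallel gripper is mounted at the origin on the work surface. World frame = base frame: x ahead of the robot, y to its left, z up, the work surface at z = 0. Lengths are in mm, angles in rad, forces in N, time in s.
With the tool pointing down it reaches from about 275 to 825 mm from the base axis. Payload 4.9 kg.
Tool frame: the origin (TCP) lies at the very end of the fingers, on their centre line; the grasp point (between the pads) lies 19 mm behind it; z points along the fingers, y is the line along which they close (so a half turn about z gives the same grasp; the last joint's range is limited). The gripper opens to 85 mm and grips with 20 to 120 N. Pads are 22 mm wide; open, the fingers measure 114 mm over their backs; the gripper's body (76 mm by 85 mm) begins 54 mm behind the grasp point. The pads swing forward as they close: fully open they stand 13 mm farther back than shut.
Start: joints at [1.166, 0.326, -0.193, 1.052, 0, 1.437], TCP at [147.12, 529.976, 231.281] pointing down, gripper open.
Joint ranges: [-2.65, 2.65], [-0.97, 1.79], [-1.3, 1.35], [-1.93, 2.1], [-1.47, 1.37], [-3.14, 3.14]. Speed limits (rad/s): [2.57, 2.57, 3.14, 3.14, 3.14, 3.14].

INTERFACE

Orientations are given as a rotation vector (axis times angle).
In Python, from workcell import bot, viewer gives the robot as it stands.
- The arm moves only by the tool jog_arm, never from a script. Its argument "rows" is a list of rows, each an object of numbers: "jaw": the opening, from 0 (shut) to 1 (fully open); "tx", "ty", "tz": the shift along the tool's x, y, z in cm; "rx", "ry", "rz": the turn, a rotation vector about the tool's x, y, z in rad. A call has 1 to 12 rows; each row shifts and turns the commanded pose from where the row before left it, along the tool's axes as they then stand; what a row does not reach is not made up. A row lasts 1/12 s, in which the tool goes at most 41.7 mm and 7.16 degrees, less where a joint would pass 70% of its speed; a pose out of reach is approached as far as the arm can. A call is refused whole if a number of a shift passes 4.17 or a number of a turn 0.125, either way. A call with a gripper value outside its range is refused whole. The fingers move at their own pace and stop on an object; the grip force is fixed at half the most. Time passes only in rows, so rows that do not move let the fingers close. It gives the time, the measured TCP pose, the force, the opening and the grip force at its end, in the units of the state.
- bot.sense(): the state, without advancing time (a new reading comes with each control period).
- viewer.get_image(name): name is "scene" or "top" or "wrist"; returns (picture, depth): 400x640x3 uint8, red, green, blue; 400x640 float32, mm along the optical axis (not along the pixel's ray), 0 where there is no reading.
- viewer.camera_model(name): a dict with "camera_matrix" (3x3 intrinsics, pixels), "rvec" (rotation vector, rad) and "tvec" (3), from world to camera coordinates, as OpenCV has them. Camera axes: x right, y down, z forward; pixel columns grow to the right and rows downward; lengths in mm; the calibration is good to about 2 mm. A picture is of the moment at which its call begins: read the wrist's pose just before it. camera_model takes no time and is no camera call; for the wrist camera it gives the pose at the moment of the call.
- bot.close_job(): hands the job in; it is judged then, once.
Trained networks look in the newest picture that a camera, given by its name, has taken for a name from the list of things; names that differ only in an ending like _2 or _b are one class to them, and where a whole thing is asked for, a point or a joint stands for the part that bears it (a point fixed in the world has none). Each returns a list of dicts, best first, with "p" (0 to 1); they miss things now and then, are a little off and sometimes report something else, mostly with a low value. They report only what shows in the picture. A call takes as long as a camera call. They do not tell look-alikes from the thing itself.
- viewer.look_for(camera, query): "bbox" ([left, top, right, bottom] in pixels, round what is visible of it).
- viewer.cut_out(camera, query): "pixels" (400x640 bool, what is visible of it) and "bbox" ([left, top, right, bottom] in pixels, round what is visible of it).
The state is a dict: "time": time; "joint_positions": joint angles; "joint_velocities": joint speeds; "joint_torque": joint torques, N m; "tcp_pos": TCP position; "tool_rot": TCP orientation; "contact_force": force on the tool from outside, world axes, zero at the start; "moment": the same for the moment, N m; "gripper_width": finger opening in mm; "grip_force": force on a finger pad.
Only numpy, scipy, OpenCV 4.12 (cv2) and the standard library are available. Lean on these libraries where they do the work, as an engineer would, in place of code of your own. Each camera call takes 0.05 s, during which the arm holds its last target. There are 200 camera calls.

TASK

One of the three bottles standing in the steel bottle rack has a dosing cup upside down over its push-and-turn safety cap: take the cup off and stand it, still mouth down, on the drip tray in front of the bottles, without dropping it. Then push the safety cap down, turn it anticlockwise until it comes free, and lift it off; finish while still holding the cap upright, a few centimetres straight above the open bottle, which stays standing in its well, and leave the other bottles, the brush and the scoop where they are.

Things in the scene. Friction and masses are not known exactly. Their poses are not given: they have to be found in the camera images.
- rack: Fixed stainless bottle rack: flat sheet 290 mm (its x, from -170 to +120 mm) by 430 mm (its y), 3 mm thick, rim 12 mm high, z up. At its rear, centred at x = +60 mm and y = -135, 0, +135 mm, stand three bottle wells, inside 80 x 104 mm, walls ending 33 mm above the counter.
- drip_center (a point): Middle of the flat drip tray, the front part of the rack: on its floor, 3 mm above the counter; rack axes. Flat for 87 mm before and 97 mm behind this point (-x, +x) and 210 mm to either side (y). A brush and a scoop lie about 145 mm to either side; the middle is empty. Keep clear of the tall bottles behind. The cup's axis must end within 57 mm before, 70 mm behind and 185 mm to the sides.
- bottle: Stain-remover bottle, the only one with a cup over its cap: white, body 76 mm (its x) by 100 mm (y) by 130 mm high, shoulder to 148 mm, round neck 31 mm wide with lugs (39 mm over them). 0.5 to 1.1 kg, loose in any of the three wells with 2 mm play a side; the well keeps it from turning. Origin under its base, z up the neck's axis.
- bottle_mouth (a point): Centre of the bottle's mouth, on the neck's axis, 173 mm above the bottle's base. Bottle axes.
- cap_center (a point): Centre of the safety cap: ribbed grey plastic, 48 mm across, 24.5 mm high, 22 g; on its axis, 12 mm below its top. Locked on, it is 173 mm above the bottle's base. The shoulder under it is low: finger tips may go 5 mm below its lower edge. Grip its sides once for the whole job; 60 to 70 N holds it well.
- cap: The same cap, origin at the centre of its lower edge, z up; locked, its x is along the bottle's (within 0.1 rad). A spring holds it up in its locks: push it down over 4.5 mm (about 10 N; hard stop at 6.5 mm), keep it down, turn anticlockwise from above 1.2 rad (free to lift from 1.0 to 1.4 rad, where a stop is), lift straight up. Unpushed it is blocked; pulled it lifts the bottle.
- cup_center (a point): Centre of the dosing cup: white plastic, 59 mm outside diameter, 32.5 mm high, wall 2.5 mm, 18 g. It starts mouth down over the cap, its floor resting on the cap's top, 3 mm play round the cap. This point is on its axis, 16 mm above the mouth's edge; z points up while the mouth is down. At the start its closed top is 191 mm above the counter.
- cup: The same cup, origin at the centre of its mouth's edge, z towards its closed end (up at the start).
- softener: Neighbouring bottle in another well: white, 74 x 98 mm, 192 mm tall, small round flip cap. Leave alone. Origin under its base.
- spray: Neighbouring bottle in another well: white, 70 x 94 mm, 194 mm tall, trigger spray head pointing away from the drip tray. Leave alone. Origin under its base.
- brush: Small wooden hand brush, 36 x 70 mm, 30 mm high, near one end of the drip tray. Leave alone. Origin under its centre.
- scoop: White powder scoop: bowl 40 x 50 mm, 26 mm high, with a 40 mm handle, near the other end of the drip tray. Leave alone. Origin under its bowl's centre.
Things that resemble listed ones, but are neither listed nor needed, are in the scene too. Leave any green or red look-alike of the cup alone.

How it is judged (in metres and radians):
On the way, in this order (a step that is already met when the one before it is completed fails the run):
1. the dosing cup stands mouth down on the drip tray, let go (x of cup_center in the frame of rack between -0.137 and -0.01 m and y of cup_center in the frame of rack between -0.185 and 0.185 m and z of cup_center in the frame of rack below 0.0235 m and angle between cup_center's own z axis and vertical below 0.15 rad and contact force between cup and the fingers below 0.05 N), for 0.2 s.
2. the safety cap, pushed down, has been turned past its locking teeth while still on the neck (angle between the x axis of cap and the x axis of bottle, either way round above 0.8 rad and z of cap_center in the frame of bottle below 0.18 m and horizontal distance between cap_center and bottle_mouth below 0.01 m), for 0.05 s.
At the end, for the whole second after the job is handed in: Fingers hold the cap still, upright (0.3 rad), its centre 30 to 157 mm above the bottle's mouth, within 30 mm of its axis, off the bottle; bottle upright (0.1 rad) on its well's floor, mouth within 12 mm of its start; cup mouth down (0.15 rad), let go, at rest on the drip tray (all of step 1 and z of cap_center in the frame of bottle between 0.203 and 0.33 m and horizontal distance between cap_center and bottle_mouth below 0.03 m and angle between cap_center's own z axis and vertical below 0.3 rad and linear speed of cap below 0.03 m/s and contact force between cap and the fingers above 1 N and contact force between cap and bottle below 0.05 N and angle between bottle's own z axis and vertical below 0.1 rad and z of bottle in the frame of rack below 0.008 m and distance of bottle_mouth from where it was at the start of the episode below 0.012 m and linear speed of cup below 0.02 m/s); the arm keeps its last pose, push and grip.
It fails at once if the bottle is lifted, tipped or pulled out of its well (angle between bottle's own z axis and vertical above 0.2 rad or z of bottle in the frame of rack above 0.023 m or distance of bottle from where it was at the start of the episode above 0.02 m).
It fails at once if the dosing cup is dropped (falls free at more than 0.7 m/s) (linear speed of cup above 0.7 m/s and contact force between cup and the fingers below 0.05 N).
It fails at once if a neighbouring bottle is tipped or shifted by more than 25 mm (angle between any of softener, spray's own z axis and vertical above 0.25 rad or distance of any of softener, spray from where it was at the start of the episode above 0.025 m).
It fails at once if the brush or the scoop is shifted by more than 25 mm (distance of any of brush, scoop from where it was at the start of the episode above 0.025 m).
It also fails if it takes over 54 s, if anything falls off the work surface, if the arm or the gripper's body presses on something with over 40 N, if the wrist force passes 120 N, or if a joint passes its speed limit or range.

## Working session

There is one attempt and no reset: what is moved stays moved. The work goes in short steps, Python scripts to look and compute and a tool call to move; the robot and the scene stay as the last step left them, time stands still between calls to the robot, and variables do not carry over. Pictures are saved under pics/ and viewed, at most 10 in all, crops included, and the job is handed in when it is done.

Besides the shell and the picture viewer there is one more tool, called after "Emit:" as a command line: name --argument value ..., lists and objects as JSON in quotes. jog_arm: Moves the arm, as the interface text tells. Its arguments: {"type":"object","properties":{"rows":{"type":"array"}},"required":["rows"]}

```bash
mkdir -p pics
cat > h.py <<'E'
import numpy as np,cv2
from workcell import bot,viewer
def world(cam,mask=None,dep=None,cm=None):
    cm=cm or viewer.camera_model(cam)
    K=np.array(cm["camera_matrix"]);R=cv2.Rodrigues(np.array(cm["rvec"],float))[0];t=np.array(cm["tvec"],float).ravel()
    v,u=np.mgrid[:400,:640]
    c=np.stack([(u-K[0,2])/K[0,0]*dep,(v-K[1,2])/K[1,1]*dep,dep],-1)
    P=(c-t)@R
    P[dep<=0]=np.nan
    return P
def save(n,im): cv2.imwrite('pics/'+n,im[:,:,::-1])
E
python3 - <<'E'
from h import *
s=bot.sense();print(s)
for c in("scene","top"):
    im,d=viewer.get_image(c);save(c+'.png',im);P=world(c,dep=d)
    for q in("cup","bottle","rack","softener","spray","brush","scoop"):
        for r in viewer.cut_out(c,q)[:3]:
            p=P[r["pixels"]];p=p[~np.isnan(p[:,0])]
            print(c,q,round(r["p"],2),np.round(r["bbox"]),np.round(np.median(p,0)) if len(p) else None,np.round(np.percentile(p,98,0)) if len(p) else None)
E
```

```text
{'time': 0.0, 'joint_positions': array([ 1.16579344e+00,  3.26924801e-01, -1.93605687e-01,  1.05198661e+00,
        1.69522280e-05,  1.43662553e+00]), 'joint_velocities': array([ 0.00052324, -0.00049016,  0.00161325, -0.00017846,  0.00071289,
        0.0005244 ]), 'joint_torque': array([-1.27050149e-03, -4.43397975e+01,  2.62443531e+01,  1.55818986e-02,
       -1.57651484e-04, -1.43222479e-05]), 'tcp_pos': array([146.87878522, 529.41696894, 230.50394293]), 'tool_rot': array([-4.24058842e-01, -3.11236080e+00,  2.59787056e-03]), 'contact_force': array([-0.59312874,  0.26529939,  0.75386886]), 'moment': array([0.02172876, 0.01622144, 0.00254011]), 'grip_force': 0.0, 'gripper_width': 85.06967436559894}
scene cup 0.92 [415. 257. 452. 289.] [558. 267.  32.] [575. 295.  35.]
scene cup 0.87 [331. 202. 374. 248.] [624. 121. 190.] [641. 147. 192.]
scene cup 0.8 [413. 301. 451. 338.] [649. 271.  32.] [669. 297.  34.]
scene bottle 0.71 [317. 225. 386. 302.] [645. 126. 118.] [656. 171. 146.]
scene rack 0.7 [144. 183. 394. 322.] [609.  -2.   4.] [717. 193.  34.]
scene softener 0.91 [233. 200. 300.
[... 360 characters left out ...]
93. 242. 220.] [ 511. -180.   18.] [ 537. -129.   30.]
top cup 0.88 [258. 120. 296. 160.] [606. 116. 191.] [635. 143. 194.]
top cup 0.84 [183. 133. 218. 165.] [635. 268.  32.] [664. 297.  36.]
top cup 0.76 [185. 182. 214. 213.] [543. 263.  33.] [571. 291.  36.]
top bottle 0.67 [246. 123. 312. 186.] [584. 109. 131.] [648. 167. 145.]
top rack 0.71 [239. 112. 490. 293.] [515. -32.   4.] [665. 181.  33.]
top softener 0.9 [327. 112. 392. 173.] [616. -11. 152.] [664.  32. 197.]
top spray 0.93 [401.  71. 464. 162.] [ 644. -137.  124.] [ 704. -100.  199.]
top brush 0.8 [264. 240. 305. 260.] [447. 110.  33.] [465. 140.  37.]
top scoop 0.61 [413. 205. 460. 226.] [ 513. -180.    7.] [ 533. -129.   31.]
```

View pics/top.png

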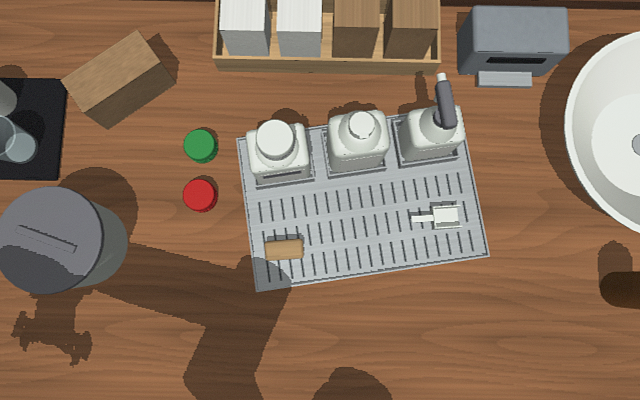

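View pics/scene.png

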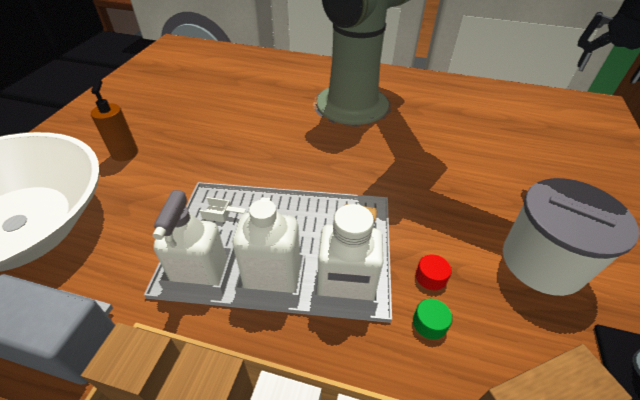

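Run:
```python
from h import *
for c in("scene","top"):
    im,d=viewer.get_image(c);P=world(c,dep=d)
    z=P[...,2]
    # cup top
    m=(z>186)&(z<197)&(P[...,1]>70)&(P[...,1]<180)&(P[...,0]>540)&(P[...,0]<680)
    p=P[m][:,:2].astype(np.float32);print(c,'cup',m.sum(),cv2.minEnclosingCircle(p),np.median(z[m]))
    for n,lo,hi in(("bottle",120,140),("wells",31,36),("floor",1.5,5.5)):
        m=(z>lo)&(z<hi)&(P[...,0]>390)&(P[...,0]<760)&(P[...,1]>-260)&(P[...,1]<235)
        if n=="bottle": m&=(P[...,1]>60)
        k,l,st,ce=cv2.connectedComponentsWithStats(m.astype(np.uint8))
        i=1+np.argmax(st[1:,4]);print(c,n,cv2.minAreaRect(P[l==i][:,:2].astype(np.float32)))
    b=viewer.cut_out(c,"scoop")
```

```text
scene cup 992 ((612.6845703125, 119.27935791015625), 29.617067337036133) 190.52707791090626
scene bottle ((613.6846923828125, 120.3953857421875), (74.6678695678711, 100.08958435058594), 10.712950706481934)
scene wells ((658.1904296875, -146.18728637695312), (88.0682601928711, 111.06517028808594), 9.856599807739258)
scene floor ((548.383056640625, -28.88616943359375), (282.1822204589844, 425.8279724121094), 9.65714168548584)
top cup 1127 ((610.8794555664062, 117.2716293334961), 29.884469985961914) 191.0586273584551
top bottle ((610.1029663085938, 118.21340942382812), (76.31614685058594, 99.90445709228516), 10.550908088684082)
top wells ((447.9226379394531, 108.2166748046875), (34.56630325317383, 67.38703155517578), 5.80662202835083)
top floor ((551.1356811523438, -30.218124389648438), (284.6298828125, 425.7911682128906), 9.7789945602417)
```

The top view shows the cupped bottle at pixel (277,140). The softener is at (360,140), the spray at (435,120), the brush at (284,250) and the scoop at (440,217). The green and red look-alikes at (200,145) and (200,195) stay off the tray. The scene view agrees, with the cup at (352,225).

The cup axis is at about (612,118) with its top at 191 mm, as expected. The rack yaw is about 9.8°, so drip_center is at about (496,-39).

Emit:
jog_arm --rows '[{"jaw": 1,"tx": -1,"ty": -0.5,"tz": -1},{"jaw": 1,"tx": -2,"ty": -1,"tz": -1},{"jaw": 1,"tx": -2.5,"ty": -1.2,"tz": -1},{"jaw": 1,"tx": -2.5,"ty": -1.2,"tz": -1},{"jaw": 1,"tx": -2.5,"ty": -1.2},{"jaw": 1,"tx": -2.5,"ty": -1.2},{"jaw": 1,"tx": -2.5,"ty": -1.2},{"jaw": 1,"tx": -2.5,"ty": -1.2},{"jaw": 1,"tx": -2.5,"ty": -1.2},{"jaw": 1,"tx": -2.5,"ty": -1.2},{"jaw": 1,"tx": -2.5,"ty": -1.2},{"jaw": 1,"tx": -2.5,"ty": -1.2}]'

```text
invalid input
```

Emit:
jog_arm --rows '[{"jaw": 1,"tx": -2.5,"ty": -1.2},{"jaw": 1,"tx": -2.5,"ty": -1.2},{"jaw": 1,"tx": -2.5,"ty": -1.2},{"jaw": 1,"tx": -2.5,"ty": -1.2},{"jaw": 1,"tx": -2.5,"ty": -1.2},{"jaw": 1,"tx": -2.5,"ty": -1.2},{"jaw": 1,"tx": -2.5,"ty": -1.2},{"jaw": 1,"tx": -2.5,"ty": -1.2},{"jaw": 1,"tx": -2.5,"ty": -1.2},{"jaw": 1},{"jaw": 1},{"jaw": 1}]'

```text
invalid input
```

```bash
cat >> h.py <<'E'
def go(x,y,z):
    s=bot.sense();R=cv2.Rodrigues(np.array(s["tool_rot"]))[0]
    print("tcp",np.round(s["tcp_pos"],1),"tilt",np.round(R[:,2],4),"t",s["time"],"cm:",np.round(R.T@(np.array([x,y,z])-s["tcp_pos"])/10,2))
E
python3 - <<'E'
from h import *
go(612,118,265);s=bot.sense();print(s["joint_positions"],s["contact_force"])
cm=viewer.camera_model("wrist");im,d=viewer.get_image("wrist");save("w1.png",im);P=world("wrist",dep=d,cm=cm);z=P[...,2]
m=(z>185)&(z<197)&(np.hypot(P[...,0]-612,P[...,1]-118)<60)
print(m.sum(),cv2.minEnclosingCircle(P[m][:,:2].astype(np.float32)),np.median(z[m]))
E
```

```text
tcp [147.1 530.  231.3] tilt [ 0.  0. -1.] t 1.0 cm: [-55.81 -27.26  -3.37]
[ 1.16578288e+00  3.26171494e-01 -1.92611939e-01  1.05198024e+00
  1.18762071e-06  1.43660045e+00] [ 0.40904836  0.64665963 -0.5911062 ]
0 ((0.0, 0.0), 0.0) nan
  return _methods._mean(a, axis=axis, dtype=dtype,
  ret = ret.dtype.type(ret / rcount)
```

View pics/w1.png

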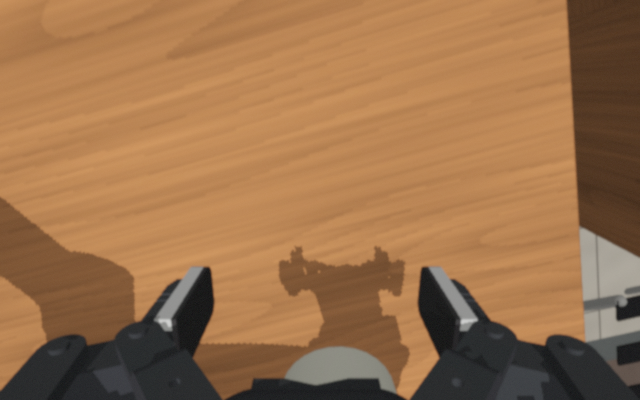

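Both moves were refused, so the arm is still at its start: the wrist view shows only bare wood and the open fingers at (190,300) and (445,300). Each row probably needs all seven keys, so I'll send it that way.

Emit:
jog_arm --rows '[{"jaw": 1,"tx": -1,"ty": -0.5,"tz": -1,"rx": 0,"ry": 0,"rz": 0},{"jaw": 1,"tx": -2,"ty": -1,"tz": -1,"rx": 0,"ry": 0,"rz": 0},{"jaw": 1,"tx": -2.5,"ty": -1.2,"tz": -1,"rx": 0,"ry": 0,"rz": 0},{"jaw": 1,"tx": -2.5,"ty": -1.2,"tz": -1,"rx": 0,"ry": 0,"rz": 0},{"jaw": 1,"tx": -2.5,"ty": -1.2,"tz": 0,"rx": 0,"ry": 0,"rz": 0},{"jaw": 1,"tx": -2.5,"ty": -1.2,"tz": 0,"rx": 0,"ry": 0,"rz": 0},{"jaw": 1,"tx": -2.5,"ty": -1.2,"tz": 0,"rx": 0,"ry": 0,"rz": 0},{"jaw": 1,"tx": -2.5,"ty": -1.2,"tz": 0,"rx": 0,"ry": 0,"rz": 0},{"jaw": 1,"tx": -2.5,"ty": -1.2,"tz": 0,"rx": 0,"ry": 0,"rz": 0},{"jaw": 1,"tx": -2.5,"ty": -1.2,"tz": 0,"rx": 0,"ry": 0,"rz": 0},{"jaw": 1,"tx": -2.5,"ty": -1.2,"tz": 0,"rx": 0,"ry": 0,"rz": 0},{"jaw": 1,"tx": -2.5,"ty": -1.2,"tz": 0,"rx": 0,"ry": 0,"rz": 0}]'

```text
time: 2.05
tcp_pos: [382.0, 323.3, 272.2]
tool_rot: [0.425, 3.112, 0.001]
contact_force: [0.2, 0.1, -0.4]
gripper_width: 85.4
grip_force: 0.0
```

Emit:
jog_arm --rows '[{"jaw": 1,"tx": -2.76,"ty": -1.36,"tz": 0,"rx": 0,"ry": 0,"rz": 0},{"jaw": 1,"tx": -2.76,"ty": -1.36,"tz": 0,"rx": 0,"ry": 0,"rz": 0},{"jaw": 1,"tx": -2.76,"ty": -1.36,"tz": 0,"rx": 0,"ry": 0,"rz": 0},{"jaw": 1,"tx": -2.76,"ty": -1.36,"tz": 0,"rx": 0,"ry": 0,"rz": 0},{"jaw": 1,"tx": -2.76,"ty": -1.36,"tz": 0,"rx": 0,"ry": 0,"rz": 0},{"jaw": 1,"tx": -2.76,"ty": -1.36,"tz": 0,"rx": 0,"ry": 0,"rz": 0},{"jaw": 1,"tx": -2.76,"ty": -1.36,"tz": 0,"rx": 0,"ry": 0,"rz": 0},{"jaw": 1,"tx": -2.76,"ty": -1.36,"tz": 0,"rx": 0,"ry": 0,"rz": 0},{"jaw": 1,"tx": -2.76,"ty": -1.36,"tz": 0,"rx": 0,"ry": 0,"rz": 0},{"jaw": 1,"tx": -2.76,"ty": -1.36,"tz": 0,"rx": 0,"ry": 0,"rz": 0},{"jaw": 1,"tx": 0,"ty": 0,"tz": 0,"rx": 0,"ry": 0,"rz": 0},{"jaw": 1,"tx": 0,"ty": 0,"tz": 0,"rx": 0,"ry": 0,"rz": 0}]'

```text
time: 3.05
tcp_pos: [611.1, 118.0, 271.4]
tool_rot: [-0.429, -3.112, 0.0]
contact_force: [-0.5, 0.1, 0.1]
gripper_width: 85.7
grip_force: 0.0
```

Run:
```python
from h import *
go(612,118,165);s=bot.sense();print(s["joint_positions"],s["contact_force"])
cm=viewer.camera_model("wrist");im,d=viewer.get_image("wrist");save("w2.png",im);P=world("wrist",dep=d,cm=cm);z=P[...,2]
m=(z>185)&(z<197)&(np.hypot(P[...,0]-612,P[...,1]-118)<45)
print(m.sum(),cv2.minEnclosingCircle(P[m][:,:2].astype(np.float32)),np.median(P[m],0))
```

```text
tcp [611.1 118.  271.4] tilt [-2.e-04 -2.e-04 -1.e+00] t 3.05 cm: [-0.09  0.02 10.64]
[ 7.23265191e-02  4.43949859e-01  8.63027116e-02  1.21338005e+00
 -1.42704612e-04  3.46145938e-01] [-0.50939012  0.0614128   0.12316435]
5700 ((611.6788330078125, 118.78570556640625), 29.76907730102539) [609.35100592 119.40732359 191.35259719]
```

View pics/w2.png

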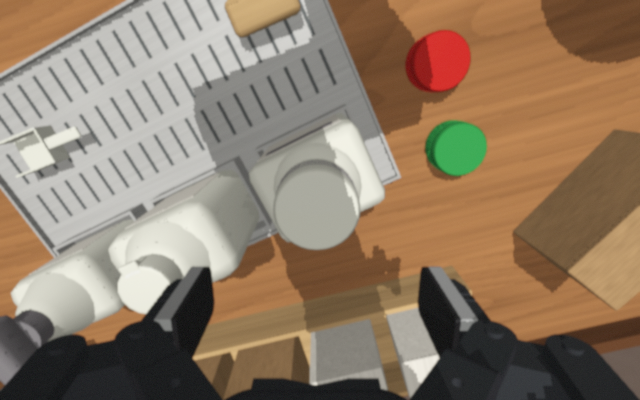

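The wrist view shows the cup's top at (316,205), centred between the fingers at (190,300) and (445,300). The close look gives (611.7,118.7), so I'll descend.

Emit:
jog_arm --rows '[{"jaw": 1,"tx": 0,"ty": 0,"tz": 1.3,"rx": 0,"ry": 0,"rz": 0},{"jaw": 1,"tx": 0,"ty": 0,"tz": 1.3,"rx": 0,"ry": 0,"rz": 0},{"jaw": 1,"tx": 0,"ty": 0.05,"tz": 1.3,"rx": 0,"ry": 0,"rz": 0},{"jaw": 1,"tx": 0,"ty": 0,"tz": 1.3,"rx": 0,"ry": 0,"rz": 0},{"jaw": 1,"tx": 0,"ty": 0,"tz": 1.3,"rx": 0,"ry": 0,"rz": 0},{"jaw": 1,"tx": 0,"ty": 0,"tz": 1.3,"rx": 0,"ry": 0,"rz": 0},{"jaw": 1,"tx": 0,"ty": 0,"tz": 1.3,"rx": 0,"ry": 0,"rz": 0},{"jaw": 1,"tx": 0,"ty": 0,"tz": 0.8,"rx": 0,"ry": 0,"rz": 0},{"jaw": 1,"tx": 0,"ty": 0,"tz": 0.7,"rx": 0,"ry": 0,"rz": 0},{"jaw": 1,"tx": 0,"ty": 0,"tz": 0,"rx": 0,"ry": 0,"rz": 0},{"jaw": 0.8,"tx": 0,"ty": 0,"tz": 0,"rx": 0,"ry": 0,"rz": 0},{"jaw": 0.72,"tx": 0,"ty": 0,"tz": 0,"rx": 0,"ry": 0,"rz": 0}]'

```text
time: 4.1
tcp_pos: [610.9, 120.8, 166.2]
tool_rot: [0.424, 3.112, 0.0]
contact_force: [-0.6, 0.0, -0.7]
gripper_width: 63.9
grip_force: 0.0
```

Emit:
jog_arm --rows '[{"jaw": 0.5,"tx": 0,"ty": 0,"tz": 0,"rx": 0,"ry": 0,"rz": 0},{"jaw": 0.5,"tx": 0,"ty": 0,"tz": 0,"rx": 0,"ry": 0,"rz": 0},{"jaw": 0.5,"tx": 0,"ty": 0,"tz": 0,"rx": 0,"ry": 0,"rz": 0},{"jaw": 0.5,"tx": 0,"ty": 0,"tz": 0,"rx": 0,"ry": 0,"rz": 0},{"jaw": 0.5,"tx": 0,"ty": 0,"tz": 0,"rx": 0,"ry": 0,"rz": 0},{"jaw": 0.5,"tx": 0,"ty": 0,"tz": 0,"rx": 0,"ry": 0,"rz": 0},{"jaw": 0.5,"tx": 0,"ty": 0,"tz": 0,"rx": 0,"ry": 0,"rz": 0},{"jaw": 0.5,"tx": 0,"ty": 0,"tz": 0,"rx": 0,"ry": 0,"rz": 0}]'

```text
time: 4.77
tcp_pos: [610.9, 120.4, 165.8]
tool_rot: [0.424, 3.112, -0.0]
contact_force: [-0.5, -1.1, 5.5]
gripper_width: 57.8
grip_force: 63.1
```

Emit:
jog_arm --rows '[{"jaw": 0.5,"tx": 0,"ty": 0,"tz": -0.3,"rx": 0,"ry": 0,"rz": 0},{"jaw": 0.5,"tx": 0,"ty": 0,"tz": -0.5,"rx": 0,"ry": 0,"rz": 0},{"jaw": 0.5,"tx": 0,"ty": 0,"tz": -0.8,"rx": 0,"ry": 0,"rz": 0},{"jaw": 0.5,"tx": 0,"ty": 0,"tz": -0.9,"rx": 0,"ry": 0,"rz": 0},{"jaw": 0.5,"tx": 0,"ty": 0,"tz": -1,"rx": 0,"ry": 0,"rz": 0},{"jaw": 0.5,"tx": 0,"ty": 0,"tz": -1,"rx": 0,"ry": 0,"rz": 0},{"jaw": 0.5,"tx": 0,"ty": 0,"tz": -1,"rx": 0,"ry": 0,"rz": 0},{"jaw": 0.5,"tx": 0,"ty": 0,"tz": -1,"rx": 0,"ry": 0,"rz": 0},{"jaw": 0.5,"tx": 0,"ty": 0,"tz": -1,"rx": 0,"ry": 0,"rz": 0},{"jaw": 0.5,"tx": 0,"ty": 0,"tz": -1,"rx": 0,"ry": 0,"rz": 0},{"jaw": 0.5,"tx": 0,"ty": 0,"tz": -0.5,"rx": 0,"ry": 0,"rz": 0},{"jaw": 0.5,"tx": 0,"ty": 0,"tz": 0,"rx": 0,"ry": 0,"rz": 0}]'

```text
time: 5.77
tcp_pos: [611.3, 120.7, 257.1]
tool_rot: [0.424, 3.11, 0.001]
contact_force: [0.4, -0.4, 0.4]
gripper_width: 57.4
grip_force: 63.7
```

Run:
```python
from h import *
go(496,-39,256)
cm=viewer.camera_model("wrist");im,d=viewer.get_image("wrist");P1=world("wrist",dep=d,cm=cm)
im2,d=viewer.get_image("scene");P=world("scene",dep=d)
save("lift.png",np.hstack([im[100:,150:550],im2[100:400,150:550]]))
z=P[...,2];m=(z>265)&(z<300)&(np.hypot(P[...,0]-611,P[...,1]-119)<40)
m=(np.hypot(P[...,0]-612,P[...,1]-118)<30)&(z>155)&(z<330)
print(m.sum(), np.histogram(z[m],np.arange(155,331,10)))
```

```text
tcp [611.3 120.7 257.1] tilt [ 2.6e-03  2.0e-04 -1.0e+00] t 5.7667 cm: [  6.84 -18.47   0.07]
2563 (array([  14,  134,  151,  629,    0,    0,    0,    0,    0,   65,  111,
        128, 1085,   58,   65,   30,   35]), array([155, 165, 175, 185, 195, 205, 215, 225, 235, 245, 255, 265, 275,
       285, 295, 305, 315, 325]))
```

View pics/lift.png

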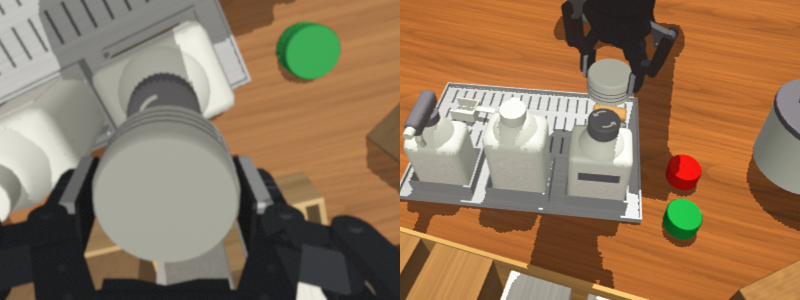

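The cup is in the fingers, at (610,80) in the right half of the picture. The grey cap is still on the bottle at (603,125). Next I carry the cup over the tray.

Emit:
jog_arm --rows '[{"jaw": 0.5,"tx": 0.6,"ty": -0.6,"tz": 0,"rx": 0,"ry": 0,"rz": 0},{"jaw": 0.5,"tx": 1,"ty": -1.5,"tz": 0,"rx": 0,"ry": 0,"rz": 0},{"jaw": 0.5,"tx": 1,"ty": -2,"tz": 0,"rx": 0,"ry": 0,"rz": 0},{"jaw": 0.5,"tx": 1,"ty": -2.4,"tz": 0,"rx": 0,"ry": 0,"rz": 0},{"jaw": 0.5,"tx": 1,"ty": -2.4,"tz": 0,"rx": 0,"ry": 0,"rz": 0},{"jaw": 0.5,"tx": 1,"ty": -2.4,"tz": 0,"rx": 0,"ry": 0,"rz": 0},{"jaw": 0.5,"tx": 0.7,"ty": -2.4,"tz": 0,"rx": 0,"ry": 0,"rz": 0},{"jaw": 0.5,"tx": 0.5,"ty": -2.4,"tz": 0,"rx": 0,"ry": 0,"rz": 0},{"jaw": 0.5,"tx": 0,"ty": -1.6,"tz": 0,"rx": 0,"ry": 0,"rz": 0},{"jaw": 0.5,"tx": 0,"ty": -0.8,"tz": 0.5,"rx": 0,"ry": 0,"rz": 0},{"jaw": 0.5,"tx": 0,"ty": 0,"tz": 1,"rx": 0,"ry": 0,"rz": 0},{"jaw": 0.5,"tx": 0,"ty": 0,"tz": 1.5,"rx": 0,"ry": 0,"rz": 0}]'

```text
time: 6.87
tcp_pos: [495.9, -39.6, 225.0]
tool_rot: [0.425, 3.111, 0.001]
contact_force: [1.2, -0.3, 0.1]
gripper_width: 57.1
grip_force: 63.8
```

Emit:
jog_arm --rows '[{"jaw": 0.5,"tx": 0,"ty": 0,"tz": 2,"rx": 0,"ry": 0,"rz": 0},{"jaw": 0.5,"tx": 0,"ty": 0,"tz": 2,"rx": 0,"ry": 0,"rz": 0},{"jaw": 0.5,"tx": 0,"ty": 0,"tz": 2,"rx": 0,"ry": 0,"rz": 0},{"jaw": 0.5,"tx": 0,"ty": 0,"tz": 2,"rx": 0,"ry": 0,"rz": 0},{"jaw": 0.5,"tx": 0,"ty": 0,"tz": 2,"rx": 0,"ry": 0,"rz": 0},{"jaw": 0.5,"tx": 0,"ty": 0,"tz": 2,"rx": 0,"ry": 0,"rz": 0},{"jaw": 0.5,"tx": 0,"ty": 0,"tz": 2,"rx": 0,"ry": 0,"rz": 0},{"jaw": 0.5,"tx": 0,"ty": 0,"tz": 2,"rx": 0,"ry": 0,"rz": 0},{"jaw": 0.5,"tx": 0,"ty": 0,"tz": 1.5,"rx": 0,"ry": 0,"rz": 0},{"jaw": 0.5,"tx": 0,"ty": 0,"tz": 1,"rx": 0,"ry": 0,"rz": 0},{"jaw": 0.5,"tx": 0,"ty": 0,"tz": 0.5,"rx": 0,"ry": 0,"rz": 0},{"jaw": 0.5,"tx": 0,"ty": 0,"tz": 0,"rx": 0,"ry": 0,"rz": 0}]'

```text
time: 7.87
tcp_pos: [494.5, -38.7, 33.9]
tool_rot: [-0.423, -3.111, -0.001]
contact_force: [-0.2, 0.6, 0.5]
gripper_width: 57.1
grip_force: 63.8
```

Run:
```python
from h import *
go(496,-39,10.3)
for c in("top","wrist"):
    cm=viewer.camera_model(c);im,d=viewer.get_image(c);P=world(c,dep=d,cm=cm);z=P[...,2]
    for x0,y0,lo,hi,n in((496,-39,35,120,'cup'),(612,118,180,195,'cap')):
        m=(np.hypot(P[...,0]-x0,P[...,1]-y0)<(25 if n=='cup' else 45))&(z>lo)&(z<hi)
        if m.sum()>30: print(c,n,m.sum(),np.round(np.percentile(z[m],[5,50,95]),1),cv2.minEnclosingCircle(P[m][:,:2].astype(np.float32)))
```

```text
tcp [494.5 -38.7  33.9] tilt [-2.4e-03  8.0e-04 -1.0e+00] t 7.8667 cm: [-0.16  0.01  2.36]
top cap 774 [184.5 188.3 190.7] ((610.4642944335938, 118.47573852539062), 24.5578670501709)
wrist cup 14451 [ 59.   60.2 114.9] ((496.0005187988281, -38.999168395996094), 24.99947166442871)
```

Emit:
jog_arm --rows '[{"jaw": 0.5,"tx": 0,"ty": 0,"tz": 0.7,"rx": 0,"ry": 0,"rz": 0},{"jaw": 0.5,"tx": 0,"ty": 0,"tz": 0.7,"rx": 0,"ry": 0,"rz": 0},{"jaw": 0.5,"tx": 0,"ty": 0,"tz": 0.5,"rx": 0,"ry": 0,"rz": 0},{"jaw": 0.5,"tx": 0,"ty": 0,"tz": 0.2,"rx": 0,"ry": 0,"rz": 0},{"jaw": 0.5,"tx": 0,"ty": 0,"tz": 0.1,"rx": 0,"ry": 0,"rz": 0},{"jaw": 0.5,"tx": 0,"ty": 0,"tz": 0.1,"rx": 0,"ry": 0,"rz": 0},{"jaw": 0.5,"tx": 0,"ty": 0,"tz": 0,"rx": 0,"ry": 0,"rz": 0},{"jaw": 0.5,"tx": 0,"ty": 0,"tz": 0,"rx": 0,"ry": 0,"rz": 0}]'

```text
time: 8.63
tcp_pos: [495.6, -39.5, 12.4]
tool_rot: [0.424, 3.113, -0.0]
contact_force: [0.3, 0.1, -0.6]
gripper_width: 57.2
grip_force: 63.8
```

Emit:
jog_arm --rows '[{"jaw": 0.5,"tx": 0,"ty": 0,"tz": 0.1,"rx": 0,"ry": 0,"rz": 0},{"jaw": 0.5,"tx": 0,"ty": 0,"tz": 0.1,"rx": 0,"ry": 0,"rz": 0},{"jaw": 0.5,"tx": 0,"ty": 0,"tz": 0,"rx": 0,"ry": 0,"rz": 0}]'

```text
time: 8.88
tcp_pos: [496.0, -39.6, 11.7]
tool_rot: [0.424, 3.112, -0.001]
contact_force: [-3.3, 1.3, 13.7]
gripper_width: 56.9
grip_force: 64.9
```

The cup has touched down (13.7 N), so I'll open and let go.

Emit:
jog_arm --rows '[{"jaw": 0.5,"tx": 0,"ty": 0,"tz": -0.1,"rx": 0,"ry": 0,"rz": 0},{"jaw": 0.8,"tx": 0,"ty": 0,"tz": 0,"rx": 0,"ry": 0,"rz": 0},{"jaw": 1,"tx": 0,"ty": 0,"tz": 0,"rx": 0,"ry": 0,"rz": 0},{"jaw": 1,"tx": 0,"ty": 0,"tz": 0,"rx": 0,"ry": 0,"rz": 0},{"jaw": 1,"tx": 0,"ty": 0,"tz": 0,"rx": 0,"ry": 0,"rz": 0},{"jaw": 1,"tx": 0,"ty": 0,"tz": 0,"rx": 0,"ry": 0,"rz": 0},{"jaw": 1,"tx": 0,"ty": 0,"tz": 0,"rx": 0,"ry": 0,"rz": 0},{"jaw": 1,"tx": 0,"ty": 0,"tz": -1,"rx": 0,"ry": 0,"rz": 0},{"jaw": 1,"tx": 0,"ty": 0,"tz": -1.5,"rx": 0,"ry": 0,"rz": 0},{"jaw": 1,"tx": 0,"ty": 0,"tz": -2,"rx": 0,"ry": 0,"rz": 0},{"jaw": 1,"tx": 0,"ty": 0,"tz": -2,"rx": 0,"ry": 0,"rz": 0},{"jaw": 1,"tx": 0,"ty": 0,"tz": -2,"rx": 0,"ry": 0,"rz": 0}]'

```text
time: 9.88
tcp_pos: [495.3, -39.4, 97.7]
tool_rot: [-0.424, -3.113, -0.0]
contact_force: [1.1, -0.3, -0.5]
gripper_width: 85.2
grip_force: 0.0
```

Emit:
jog_arm --rows '[{"jaw": 1,"tx": 0,"ty": 0,"tz": -2,"rx": 0,"ry": 0,"rz": 0},{"jaw": 1,"tx": 0,"ty": 0,"tz": -2.5,"rx": 0,"ry": 0,"rz": 0},{"jaw": 1,"tx": 0,"ty": 0,"tz": -2.5,"rx": 0,"ry": 0,"rz": 0},{"jaw": 1,"tx": 0,"ty": 0,"tz": -2.5,"rx": 0,"ry": 0,"rz": 0},{"jaw": 1,"tx": 0,"ty": 0,"tz": -2.5,"rx": 0,"ry": 0,"rz": 0},{"jaw": 1,"tx": 0,"ty": 0,"tz": -2.5,"rx": 0,"ry": 0,"rz": 0},{"jaw": 1,"tx": 0,"ty": 0,"tz": -2,"rx": 0,"ry": 0,"rz": 0},{"jaw": 1,"tx": 0,"ty": 0,"tz": -1,"rx": 0,"ry": 0,"rz": 0},{"jaw": 1,"tx": 0,"ty": 0,"tz": 0,"rx": 0,"ry": 0,"rz": 0}]'

```text
time: 10.63
tcp_pos: [496.7, -39.7, 274.0]
tool_rot: [0.423, 3.108, -0.001]
contact_force: [0.7, 0.3, -0.1]
gripper_width: 85.5
grip_force: 0.0
```

Run:
```python
from h import *
go(611.3,118.7,262)
for c in("top","wrist"):
    cm=viewer.camera_model(c);im,d=viewer.get_image(c);P=world(c,dep=d,cm=cm);z=P[...,2]
    if c=="wrist":save("placed.png",im)
    for x0,y0,lo,hi,n in((496,-39,28,45,'cup'),(612,118,183,195,'cap')):
        m=(np.hypot(P[...,0]-x0,P[...,1]-y0)<45)&(z>lo)&(z<hi)
        if m.sum()>30: print(c,n,m.sum(),np.round(np.percentile(z[m],[5,50,95]),1),cv2.minEnclosingCircle(P[m][:,:2].astype(np.float32)))
```

```text
tcp [496.7 -39.7 274. ] tilt [ 0.0046 -0.0011 -1.    ] t 10.6333 cm: [-6.8  18.33  1.24]
top cup 644 [33.2 36.  38.7] ((496.340576171875, -39.697654724121094), 29.423145294189453)
top cap 749 [185.6 188.4 190.7] ((610.5797729492188, 118.31140899658203), 24.545835494995117)
wrist cup 2252 [34.2 36.3 37.6] ((497.2074279785156, -38.9485969543457), 29.53535270690918)
wrist cap 3084 [185.2 188.8 190. ] ((610.5107421875, 119.20442199707031), 24.78969383239746)
```

View pics/placed.png

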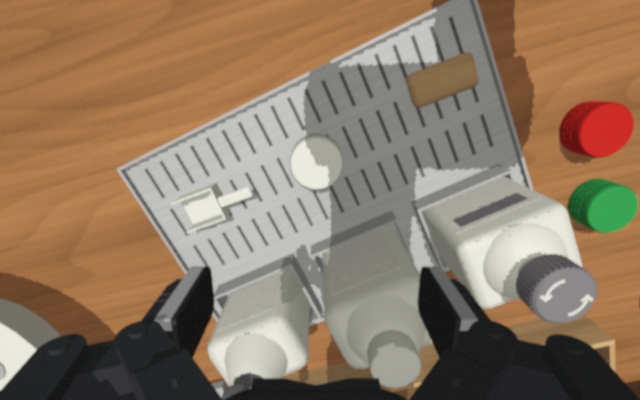

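The cup stands mouth down at the tray's middle: pixel (316,162), top at 36 mm, about (497,-39). The grey cap is at (556,288) with its anticlockwise arrows showing, its axis at (610.7,118.8) and its top at 188.5. Next I move over the cap.

Emit:
jog_arm --rows '[{"jaw": 1,"tx": 0,"ty": 1,"tz": 0,"rx": 0,"ry": 0,"rz": 0},{"jaw": 1,"tx": 0,"ty": 2,"tz": 0,"rx": 0,"ry": 0,"rz": 0},{"jaw": 1,"tx": -0.7,"ty": 2.5,"tz": 0,"rx": 0,"ry": 0,"rz": 0},{"jaw": 1,"tx": -1,"ty": 2.5,"tz": 0,"rx": 0,"ry": 0,"rz": 0},{"jaw": 1,"tx": -1,"ty": 2.5,"tz": 0,"rx": 0,"ry": 0,"rz": 0},{"jaw": 1,"tx": -1,"ty": 2.5,"tz": 0,"rx": 0,"ry": 0,"rz": 0},{"jaw": 1,"tx": -1,"ty": 2.3,"tz": 0,"rx": 0,"ry": 0,"rz": 0},{"jaw": 1,"tx": -1,"ty": 2,"tz": 0,"rx": 0,"ry": 0,"rz": 0},{"jaw": 1,"tx": -1,"ty": 1,"tz": 0,"rx": 0,"ry": 0,"rz": 0},{"jaw": 1,"tx": 0,"ty": 0,"tz": 0,"rx": 0,"ry": 0,"rz": 0},{"jaw": 1,"tx": 0,"ty": 0,"tz": 0,"rx": 0,"ry": 0,"rz": 0},{"jaw": 1,"tx": 0,"ty": 0,"tz": 0,"rx": 0,"ry": 0,"rz": 0}]'

```text
time: 11.73
tcp_pos: [607.9, 119.0, 269.9]
tool_rot: [-0.424, -3.11, 0.001]
contact_force: [0.8, -0.0, 0.3]
gripper_width: 85.3
grip_force: 0.0
```

Run:
```python
from h import *
go(610.7,118.8,161);print(bot.sense()["joint_positions"])
cm=viewer.camera_model("wrist");im,d=viewer.get_image("wrist");P=world("wrist",dep=d,cm=cm);z=P[...,2]
m=(np.hypot(P[...,0]-611,P[...,1]-118)<40)&(z>184)&(z<195)
print(m.sum(),cv2.minEnclosingCircle(P[m][:,:2].astype(np.float32)),np.median(z[m]))
go(610.7,118.8,161)
```

```text
tcp [607.9 119.  269.9] tilt [-2.8e-03 -3.0e-04 -1.0e+00] t 11.7333 cm: [-0.3   0.07 10.89]
[ 7.42011612e-02  4.40639084e-01  7.75269363e-02  1.21052296e+00
 -1.06465781e-04  3.45000632e-01]
3714 ((611.556640625, 119.72469329833984), 24.47386932373047) 188.84348662843098
tcp [607.9 118.7 270.4] tilt [-2.1e-03 -3.0e-04 -1.0e+00] t 11.7833 cm: [-0.28  0.09 10.94]
```

Emit:
jog_arm --rows '[{"jaw": 1,"tx": -0.3,"ty": 0.1,"tz": 1,"rx": 0,"ry": 0,"rz": 0},{"jaw": 1,"tx": 0,"ty": 0,"tz": 1.5,"rx": 0,"ry": 0,"rz": 0},{"jaw": 1,"tx": 0,"ty": 0,"tz": 1.5,"rx": 0,"ry": 0,"rz": 0},{"jaw": 1,"tx": 0,"ty": 0,"tz": 1.5,"rx": 0,"ry": 0,"rz": 0},{"jaw": 1,"tx": 0,"ty": 0,"tz": 1.5,"rx": 0,"ry": 0,"rz": 0},{"jaw": 1,"tx": 0,"ty": 0,"tz": 1.5,"rx": 0,"ry": 0,"rz": 0},{"jaw": 1,"tx": 0,"ty": 0,"tz": 1.2,"rx": 0,"ry": 0,"rz": 0},{"jaw": 1,"tx": 0,"ty": 0,"tz": 0.8,"rx": 0,"ry": 0,"rz": 0},{"jaw": 1,"tx": 0,"ty": 0,"tz": 0.4,"rx": 0,"ry": 0,"rz": 0},{"jaw": 0.7,"tx": 0,"ty": 0,"tz": 0,"rx": 0,"ry": 0,"rz": 0},{"jaw": 0.65,"tx": 0,"ty": 0,"tz": 0,"rx": 0,"ry": 0,"rz": 0},{"jaw": 0.65,"tx": 0,"ty": 0,"tz": 0,"rx": 0,"ry": 0,"rz": 0}]'

```text
time: 12.78
tcp_pos: [612.7, 119.1, 163.1]
tool_rot: [0.424, 3.111, 0.0]
contact_force: [0.2, -0.7, -0.5]
gripper_width: 55.4
grip_force: 0.0
```

Emit:
jog_arm --rows '[{"jaw": 0.3,"tx": 0,"ty": 0,"tz": 0,"rx": 0,"ry": 0,"rz": 0},{"jaw": 0.3,"tx": 0,"ty": 0,"tz": 0,"rx": 0,"ry": 0,"rz": 0},{"jaw": 0.3,"tx": 0,"ty": 0,"tz": 0,"rx": 0,"ry": 0,"rz": 0},{"jaw": 0.3,"tx": 0,"ty": 0,"tz": 0,"rx": 0,"ry": 0,"rz": 0},{"jaw": 0.3,"tx": 0,"ty": 0,"tz": 0,"rx": 0,"ry": 0,"rz": 0},{"jaw": 0.3,"tx": 0,"ty": 0,"tz": 0,"rx": 0,"ry": 0,"rz": 0},{"jaw": 0.3,"tx": 0,"ty": 0,"tz": 0,"rx": 0,"ry": 0,"rz": 0},{"jaw": 0.3,"tx": 0,"ty": 0,"tz": 0,"rx": 0,"ry": 0,"rz": 0}]'

```text
time: 13.45
tcp_pos: [612.8, 119.0, 163.7]
tool_rot: [0.424, 3.111, -0.0]
contact_force: [-1.5, -0.9, 4.5]
gripper_width: 46.4
grip_force: 60.6
```

Emit:
jog_arm --rows '[{"jaw": 0.3,"tx": 0,"ty": 0,"tz": 0.15,"rx": 0,"ry": 0,"rz": 0},{"jaw": 0.3,"tx": 0,"ty": 0,"tz": 0.15,"rx": 0,"ry": 0,"rz": 0},{"jaw": 0.3,"tx": 0,"ty": 0,"tz": 0.15,"rx": 0,"ry": 0,"rz": 0},{"jaw": 0.3,"tx": 0,"ty": 0,"tz": 0.1,"rx": 0,"ry": 0,"rz": 0},{"jaw": 0.3,"tx": 0,"ty": 0,"tz": 0,"rx": 0,"ry": 0,"rz": 0},{"jaw": 0.3,"tx": 0,"ty": 0,"tz": 0,"rx": 0,"ry": 0,"rz": 0}]'

```text
time: 13.95
tcp_pos: [612.8, 119.0, 158.9]
tool_rot: [0.424, 3.11, -0.0]
contact_force: [-2.7, -1.3, 9.7]
gripper_width: 47.1
grip_force: 61.0
```

Emit:
jog_arm --rows '[{"jaw": 0.3,"tx": 0,"ty": 0,"tz": 0.1,"rx": 0,"ry": 0,"rz": 0},{"jaw": 0.3,"tx": 0,"ty": 0,"tz": 0.1,"rx": 0,"ry": 0,"rz": 0},{"jaw": 0.3,"tx": 0,"ty": 0,"tz": 0,"rx": 0,"ry": 0,"rz": 0}]'

```text
time: 14.2
tcp_pos: [612.8, 119.0, 157.0]
tool_rot: [0.424, 3.11, -0.0]
contact_force: [-3.6, -1.6, 10.6]
gripper_width: 46.4
grip_force: 61.1
```

Emit:
jog_arm --rows '[{"jaw": 0.3,"tx": 0,"ty": 0,"tz": 0.1,"rx": 0,"ry": 0,"rz": 0},{"jaw": 0.3,"tx": 0,"ty": 0,"tz": 0,"rx": 0,"ry": 0,"rz": 0}]'

```text
time: 14.37
tcp_pos: [613.0, 119.0, 156.8]
tool_rot: [0.424, 3.11, 0.0]
contact_force: [-4.6, -1.6, 15.6]
gripper_width: 46.3
grip_force: 61.5
```

Force is now rising at the hard stop, so the cap is fully down. I'll turn it anticlockwise from above (negative rz).

Emit:
jog_arm --rows '[{"jaw": 0.3,"tx": 0,"ty": 0,"tz": 0,"rx": 0,"ry": 0,"rz": -0.05},{"jaw": 0.3,"tx": 0,"ty": 0,"tz": 0,"rx": 0,"ry": 0,"rz": -0.05},{"jaw": 0.3,"tx": 0,"ty": 0,"tz": 0,"rx": 0,"ry": 0,"rz": -0.05},{"jaw": 0.3,"tx": 0,"ty": 0,"tz": 0,"rx": 0,"ry": 0,"rz": -0.05},{"jaw": 0.3,"tx": 0,"ty": 0,"tz": 0,"rx": 0,"ry": 0,"rz": -0.05},{"jaw": 0.3,"tx": 0,"ty": 0,"tz": 0,"rx": 0,"ry": 0,"rz": -0.05},{"jaw": 0.3,"tx": 0,"ty": 0,"tz": 0,"rx": 0,"ry": 0,"rz": -0.05},{"jaw": 0.3,"tx": 0,"ty": 0,"tz": 0,"rx": 0,"ry": 0,"rz": -0.05}]'

```text
time: 15.03
tcp_pos: [614.1, 119.5, 156.8]
tool_rot: [-0.206, 3.129, 0.001]
contact_force: [-0.9, 1.0, 10.5]
gripper_width: 46.3
grip_force: 61.1
```

Run:
```python
from h import *
go(612.8,119,156.8);s=bot.sense();print(s["joint_positions"],s["contact_force"],s["moment"],s["grip_force"])
```

```text
tcp [614.1 119.5 156.8] tilt [ 5.5e-03  9.0e-04 -1.0e+00] t 15.0333 cm: [ 0.14 -0.04  0.  ]
[ 7.40991172e-02  5.14798768e-01 -9.76176770e-02  9.52868483e-01
  5.06515685e-04 -5.75539069e-02] [-0.90746152  1.04270339 10.53862741] [ 0.09465008  0.23974655 -0.08573495] 61.14869540557265
```

Emit:
jog_arm --rows '[{"jaw": 0.3,"tx": 0,"ty": 0,"tz": 0.03,"rx": 0,"ry": 0,"rz": -0.07},{"jaw": 0.3,"tx": 0,"ty": 0,"tz": 0,"rx": 0,"ry": 0,"rz": -0.07},{"jaw": 0.3,"tx": 0,"ty": 0,"tz": 0,"rx": 0,"ry": 0,"rz": -0.07},{"jaw": 0.3,"tx": 0,"ty": 0,"tz": 0,"rx": 0,"ry": 0,"rz": -0.07},{"jaw": 0.3,"tx": 0,"ty": 0,"tz": 0,"rx": 0,"ry": 0,"rz": -0.07},{"jaw": 0.3,"tx": 0,"ty": 0,"tz": 0,"rx": 0,"ry": 0,"rz": -0.07},{"jaw": 0.3,"tx": 0,"ty": 0,"tz": 0,"rx": 0,"ry": 0,"rz": -0.07},{"jaw": 0.3,"tx": 0,"ty": 0,"tz": 0,"rx": 0,"ry": 0,"rz": -0.07},{"jaw": 0.3,"tx": 0,"ty": 0,"tz": 0,"rx": 0,"ry": 0,"rz": -0.07},{"jaw": 0.3,"tx": 0,"ty": 0,"tz": 0,"rx": 0,"ry": 0,"rz": -0.07},{"jaw": 0.3,"tx": 0,"ty": 0,"tz": 0,"rx": 0,"ry": 0,"rz": -0.07},{"jaw": 0.3,"tx": 0,"ty": 0,"tz": 0,"rx": 0,"ry": 0,"rz": -0.03}]'

```text
time: 16.03
tcp_pos: [613.7, 120.3, 156.8]
tool_rot: [-1.41, 2.802, -0.0]
contact_force: [-3.7, 2.3, 13.7]
gripper_width: 46.7
grip_force: 61.4
```

Run:
```python
from h import *
go(612.8,119,156.8);s=bot.sense();print(s["joint_positions"],s["contact_force"],s["moment"],s["grip_force"])
im,d=viewer.get_image("scene");im=cv2.resize(im[180:330,280:420],(560,600));im2,_=viewer.get_image("wrist");save("turn.png",im)
```

```text
tcp [613.7 120.3 156.8] tilt [ 0.0048  0.0024 -1.    ] t 16.0333 cm: [ 0.16 -0.01 -0.  ]
[ 0.07459882  0.51457432 -0.09808432  0.9531332   0.00201472 -0.85777307] [-3.73818969  2.33123771 13.73330963] [ 0.42071269  0.64321751 -0.11168865] 61.419627433642745
```

View pics/turn.png

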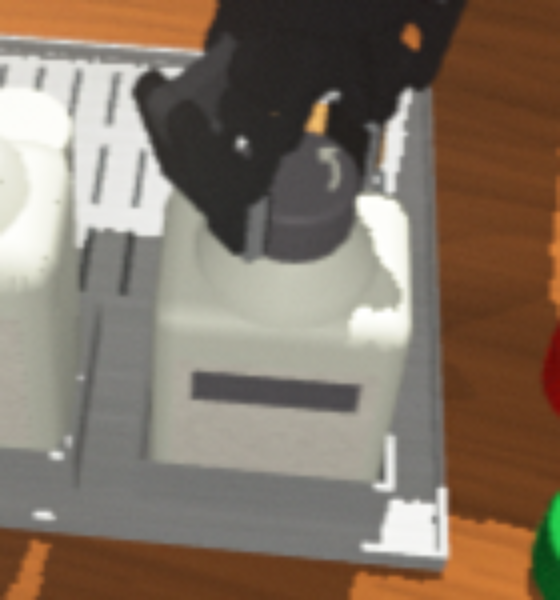

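The cap is gripped low on its sides at (305,200), the arrow on its top has turned, and the bottle is standing. The wrist has turned 1.20 rad. I'll lift gently and watch the force.

Emit:
jog_arm --rows '[{"jaw": 0.3,"tx": 0,"ty": 0,"tz": -0.2,"rx": 0,"ry": 0,"rz": 0},{"jaw": 0.3,"tx": 0,"ty": 0,"tz": -0.2,"rx": 0,"ry": 0,"rz": 0},{"jaw": 0.3,"tx": 0,"ty": 0,"tz": -0.2,"rx": 0,"ry": 0,"rz": 0},{"jaw": 0.3,"tx": 0,"ty": 0,"tz": -0.2,"rx": 0,"ry": 0,"rz": 0},{"jaw": 0.3,"tx": 0,"ty": 0,"tz": -0.2,"rx": 0,"ry": 0,"rz": 0},{"jaw": 0.3,"tx": 0,"ty": 0,"tz": -0.2,"rx": 0,"ry": 0,"rz": 0},{"jaw": 0.3,"tx": 0,"ty": 0,"tz": 0,"rx": 0,"ry": 0,"rz": 0}]'

```text
time: 16.72
tcp_pos: [612.1, 118.9, 165.7]
tool_rot: [1.407, -2.808, 0.001]
contact_force: [0.8, 0.0, -0.2]
gripper_width: 46.2
grip_force: 61.5
```

Nothing is pulling back, so the cap is free. I'll raise it to about 65 mm above the mouth.

Emit:
jog_arm --rows '[{"jaw": 0.3,"tx": 0,"ty": 0,"tz": -0.4,"rx": 0,"ry": 0,"rz": 0},{"jaw": 0.3,"tx": 0,"ty": 0,"tz": -0.6,"rx": 0,"ry": 0,"rz": 0},{"jaw": 0.3,"tx": 0,"ty": 0,"tz": -0.8,"rx": 0,"ry": 0,"rz": 0},{"jaw": 0.3,"tx": 0,"ty": 0,"tz": -0.9,"rx": 0,"ry": 0,"rz": 0},{"jaw": 0.3,"tx": 0,"ty": 0,"tz": -0.9,"rx": 0,"ry": 0,"rz": 0},{"jaw": 0.3,"tx": 0,"ty": 0,"tz": -0.9,"rx": 0,"ry": 0,"rz": 0},{"jaw": 0.3,"tx": 0,"ty": 0,"tz": -0.8,"rx": 0,"ry": 0,"rz": 0},{"jaw": 0.3,"tx": 0,"ty": 0,"tz": -0.6,"rx": 0,"ry": 0,"rz": 0},{"jaw": 0.3,"tx": 0,"ty": 0,"tz": -0.3,"rx": 0,"ry": 0,"rz": 0},{"jaw": 0.3,"tx": 0,"ty": 0,"tz": 0,"rx": 0,"ry": 0,"rz": 0},{"jaw": 0.3,"tx": 0,"ty": 0,"tz": 0,"rx": 0,"ry": 0,"rz": 0},{"jaw": 0.3,"tx": 0,"ty": 0,"tz": 0,"rx": 0,"ry": 0,"rz": 0}]'

```text
time: 17.72
tcp_pos: [611.8, 119.1, 226.9]
tool_rot: [1.407, -2.808, -0.001]
contact_force: [0.3, 0.5, 0.5]
gripper_width: 46.4
grip_force: 61.7
```

Run:
```python
from h import *
s=bot.sense();go(612,119,229);print(s["contact_force"],s["grip_force"],s["gripper_width"])
im,d=viewer.get_image("scene");P=world("scene",dep=d);z=P[...,2]
m=(z>120)&(z<140)&(P[...,1]>60)&(P[...,1]<180)&(P[...,0]>550)&(P[...,0]<680)
print(cv2.minAreaRect(P[m][:,:2].astype(np.float32)))
m=(np.hypot(P[...,0]-612,P[...,1]-119)<20)&(z>160)&(z<200);print("mouth",np.nanpercentile(z[m],[50,95]) if m.sum() else None)
save("end.png",cv2.resize(im[130:330,150:420],(756,560)))
im,d=viewer.get_image("top");P=world("top",dep=d);z=P[...,2]
m=(np.hypot(P[...,0]-496,P[...,1]+39)<45)&(z>28)&(z<45);print("cup",m.sum(),cv2.minEnclosingCircle(P[m][:,:2].astype(np.float32)),np.median(z[m]))
```

```text
tcp [611.8 119.1 226.9] tilt [-1.e-03 -1.e-04 -1.e+00] t 17.7167 cm: [-0.   -0.02 -0.21]
[0.31776679 0.47683812 0.4973758 ] 61.67984155006707 46.445891575654045
((613.7896728515625, 120.04608154296875), (75.9222412109375, 99.29496002197266), 8.979978561401367)
mouth [175.42208824 177.36570115]
cup 843 ((496.2259826660156, -40.05658721923828), 29.57251739501953) 35.945540164008044
```

View pics/end.png

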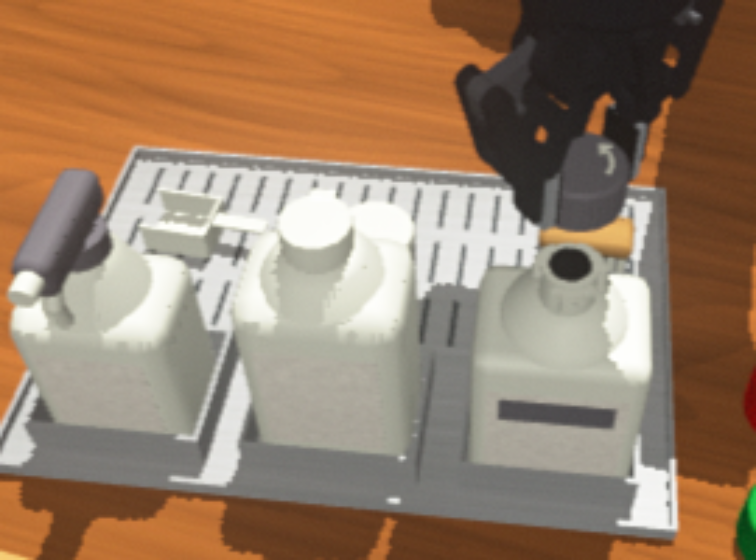

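The cap is held upright at (590,185), above the open mouth at (570,262). The bottle is still in its well with its mouth at 176 mm, and the cup is still on the tray at (383,225).

```bash
python3 -c "
from workcell import bot
print(bot.close_job())"
```

```text
the job is handed in; nothing more can be done
None
```

I handed the job in at about 18 s of the 54 s limit: the cup stands mouth down on the drip tray, and the cap is held upright about 63 mm above the open bottle, which is still in its well; no verdict came back.

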